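Refit the griddle knob and hold it in

ROBOT

A 6-joint arm with a two-finger parallel gripper is mounted at the origin on the work surface. World frame = base frame: x ahead of the robot, y to its left, z up, the work surface at z = 0. Lengths are in m, angles in degrees, forces in N, time in s.
With the tool pointing down it reaches from about 0.4 to 0.825 m from the base axis. Payload 7 kg.
Tool frame: the origin (TCP) lies at the very end of the fingers, on their centre line; the grasp point (between the pads) lies 19 mm behind it; z points along the fingers, y is the direction in which the jaws open and shut (so a half turn about z gives the same grasp; the last joint's range is limited). The gripper opens to 88 mm and grips with 3 to 60 N. Pads are 19 mm wide; open, the fingers measure 130 mm over their backs; the gripper's body (78 mm by 193 mm) begins 47 mm behind the grasp point.
Start: joints at [86.236, 20.546, 0.682, 0, -70.136, -16.507], TCP at [0.234, 0.633, 0.227] pointing down, gripper open.
Joint ranges: [-176.03, 176.03], [-82.01, 121.73], [-58.28, 71.71], [-173.87, 95.51], [-174.79, -0.11], [-173.66, 173.66]. Speed limits (degrees/s): [136.94, 136.94, 172.46, 180, 180, 180].

INTERFACE

Orientations are given as a 3x3 rotation matrix whose columns are the frame's x, y, z axes.
In Python, from workcell import state, capture, camera_params, sign_off, boxes_of, outline_of, mark_of gives the robot as it stands. The module is installed in compiled form; this text tells all that it offers.
- The arm moves only by the tool apply_moves, never from a script. Its argument "commands" is one flat list of numbers, 4 for each row, row after row: the shift along the tool's x, y, z in mm, then the turn about the tool's z in rad. In form: [dx, dy, dz, spin, dx, dy, dz, spin, ...]. A call has 1 to 8 rows; each row shifts and turns the commanded pose from where the row before left it, along the tool's axes as they then stand; what a row does not reach is not made up. A row lasts 1/12 s, in which the tool goes at most 41.7 mm and 7.16 degrees, less where a joint would pass 70% of its speed; a pose out of reach is approached as far as the arm can. A call with a gripper value outside its range is refused whole. "fingers" is the closure, from -1 (fully open) to 1 (shut), so that 0 is half open, set as the call begins (left out, the last holds). The fingers move at their own pace and stop on an object; "squeeze" is the grip in N (left out, the last holds). Time passes only in rows, so rows that do not move let the fingers close. It gives the time, the measured TCP pose, the force and the opening at its end, in the units of the state.
- state(): the state, without advancing time (a new reading comes with each control period).
- capture(name): name is "side" or "top" or "wrist"; returns the picture (480x640x3 uint8, red, green, blue); there is no depth.
- camera_params(name): a dict with "fov_y" (degrees; the focal length in pixels is half the picture's height over the tangent of half this angle, whatever the lens; pixels are square), "cx", "cy" (the principal point, pixels), "k1" (the pictures are not rectified: a ray, as slopes to the right and down, at radius r is drawn at 1 + k1 r^2 times it, then the intrinsics apply), "R" (3x3) and "t" (3): a world point X has camera coordinates R X + t. Camera axes: x right, y down, z forward; pixel columns grow to the right and rows downward; lengths in m; the calibration is good to about 2 mm. A picture is of the moment at which its call begins: read the wrist's pose just before it. camera_params takes no time and is no camera call; for the wrist camera it gives the pose at the moment of the call.
- sign_off(): hands the job in, once; it reports no verdict.
Trained networks look in the newest picture that a camera, given by its name, has taken for a name from the list of things; names that differ only in an ending like _2 or _b are one class to them, and where a whole thing is asked for, a point or a joint stands for the part that bears it (a point fixed in the world has none). Each returns a list of dicts, best first, with "conf" (0 to 1); they miss things now and then, are a little off and sometimes report something else, mostly with a low value. They report only what shows in the picture. A call takes as long as a camera call. They do not tell look-alikes from the thing itself.
- boxes_of(thing, camera): "at" ([x, y, z] in m, in the coordinates of the camera as it stood for that picture, good to about 4 mm: the middle of the surface that is visible of it).
- outline_of(thing, camera): "region" (480x640 bool, what is visible of it).
- mark_of(thing, camera): "at" ([x, y, z] in m, in the coordinates of the camera as it stood for that picture, good to about 4 mm: a listed point, or the origin of a listed thing).
The state is a dict: "time_s": time; "qpos": joint angles; "joint_velocities": joint speeds; "effort": joint torques, N m; "position": TCP position; "ee_rot": TCP orientation; "wrist_force": force on the tool from outside, world axes, zero at the start; "ft_torque": the same for the moment, N m; "width": finger opening in m.
Only numpy, scipy, OpenCV 4.12 (cv2) and the standard library are available. Lean on these libraries where they do the work, as an engineer would, in place of code of your own. Each camera call takes 0.05 s, during which the arm holds its last target.

TASK

Slide the guard on the griddle's control deck fully open, pick up the black bar-grip knob with the pointer nose, turn it to match the flat of the bare valve stem and push it fully home on the stem without turning the valve. Then press the knob in against the valve's spring, as for lighting the pilot flame, and keep it pressed: finish while the gripper is still holding it in. Leave the guard open and everything else where it stands.

Things in the scene. Friction and masses are not known exactly. Their poses are not given: they have to be found in the camera images.
- griddle: Fixed steel countertop griddle. Origin on the table under the middle of its control deck; x away from the robot, y along the deck to the left. Deck: x -85..85, y -190..190, top 70 mm above the table; stem at x 0, y -90. Two track bars along y at x = -68 and 68, 12 thick, top at 102. Behind (x 85..345): cooking plate 90 mm high, its back and side rims 130 mm high.
- guard (a joint): Travel of the sliding guard along the griddle's +y, m: 0 = shut over the stem, 0.15 = fully open (stop); starts 0 to 0.03 open. About 1.5 N of friction; stays where left. The guard is a clear plate in a steel frame, 150 (x) by 110 (y) mm, centred on its tab, lying on the track, plate top 106 mm above the table.
- guard_tab (a point): Middle of the top edge of the guard's upright steel tab, 140 mm above the table; axes as the griddle's. The tab is 50 mm long in x, 10 mm thick in y and rises 34 mm above the guard plate: pinch it from above across its thickness (along y), or push its side along +y. It moves with the guard.
- knob: Loose black knob, about 90 g, standing upright on the table, bore down. Origin: middle of its underside; z up; x toward the nose. Round skirt 52 mm across, 19 high; on it a bar grip along x, 18 wide (y), x -22..22, then a nose 8 wide ending at x = 33, past the skirt; bar from 19 to 47 mm above the underside. Thin white line on top along the nose.
- stem_tip (a point): Centre of the top end of the bare steel D-shaped valve stem, upright, 27 mm above the deck (97 mm above the table) while not pressed; z up, x points the way the flat faces. Round part 16 mm across, flat 2 mm from the axis, the top 2 mm tapered. It sits lower as the stem is pressed. With the knob fully home the knob's underside is 15 mm below this point.
- stem_push (a joint): How far the stem is pressed down, m: 0 = out, 0.008 = fully in (stop). A spring pushes it back out: about 4 N to start, 12 N fully in. It springs out when let go.
- stem_turn (a joint): Angle of the valve stem about the vertical, relative to the griddle, rad, counterclockwise from above; 0 = the flat faces the griddle's +x. It starts anywhere between -0.55 and 0.55, is stiff (0.4 N m) and must not be turned.
- stem_lug (a point): Outer end of the steel lug on the flat collar at the stem's foot, 30 mm from the stem's axis and 3.5 mm above the deck, on the side to which the flat faces. It turns with the stem but is not pressed down with it; seen from above it shows which way the flat faces.
- spare_knob: Bystander: small round black knob with no bar and no nose, foot 46 mm across, 30 mm high, loose on the table. It and the bar-grip knob may swap places.
- shaker: Bystander: aluminium shaker, 50 mm across, 88 mm high, on the table. Origin under its centre.
- squeeze_bottle: Bystander: white squeeze bottle, 58 mm across, 190 mm high, on the table. Origin under its centre.
- steel_cup: Bystander: open steel cup, 68 mm across, 75 mm high, on the table. Origin under its centre.
- spice_jar: Bystander: amber jar, 60 mm across, 95 mm high, on the table. Origin under its centre.
- patty_press: Bystander: round dark patty press, 100 mm across, with a wooden bar handle on top, 50 mm high, on the cooking plate. Origin under its centre.
- turner: Bystander: steel turner with a wooden handle, 215 mm long, lying along the cooking plate. Origin on its underside where blade and handle join.
- knob_bore (a point): Closed upper end of the knob's D-shaped bore, on its axis 15 mm above the underside (bore 15 mm deep, 18 mm across, axes as the knob). The bore's flat is on the nose side, at x = 3 mm: the nose must point the way the stem's flat faces; up to about 8 degrees of error still goes on. With the knob home the stem's tip touches this point.
There are look-alikes about, which are no part of the job. Leave any green or orange look-alike of the knob alone.

How it is judged (in metres and radians):
On the way, in this order (a step that is already met when the one before it is completed fails the run):
1. the guard is slid open (value of joint guard above 0.135 m), for 0.2 s.
2. the knob is picked up by the gripper (height (world z) of knob above 0.03 m and contact force between the fingers and knob above 1 N), for 0.2 s.
At the end, for the whole second after the job is handed in: Guard open 130 mm or more; knob home on the stem (underside 13 mm or more below the tip, within 4 mm of the axis, upright within 0.12 rad, nose with the flat within 0.32 rad); stem pressed in over 4 mm under the knob, fingers on the knob (over 2 N), through the last second (value of joint guard above 0.13 m and z of knob in the frame of stem_tip below -0.013 m and horizontal distance between knob and stem_tip below 0.004 m and angle between the x axis of knob and the x axis of stem_tip, either way round below 0.32 rad and angle between knob's own z axis and vertical below 0.12 rad and value of joint stem_push above 0.004 m and contact force between the fingers and knob above 2 N); the arm keeps its last pose, push and grip.
It fails at once if a bystander is moved by more than 30 mm (distance of any of spare_knob, shaker, squeeze_bottle, steel_cup, spice_jar, patty_press, turner from where it was at the start of the episode above 0.03 m).
It fails at once if the valve is turned by more than about 0.3 rad (distance of stem_lug from where it was at the start of the episode above 0.009 m).
It also fails if it takes over 61 s, if anything falls off the work surface, if the arm or the gripper's body presses on something with over 40 N, if the wrist force passes 120 N, or if a joint passes its speed limit or range.

## Working session

There is one attempt and no reset: what is moved stays moved. The work goes in short steps, Python scripts to look and compute and a tool call to move; the robot and the scene stay as the last step left them, time stands still between calls to the robot, and variables do not carry over. Pictures are saved under pics/ and viewed, and the job is handed in when it is done.

Besides the shell and the picture viewer there is one more tool, called after "Request:" in YAML: its name, and indented under it one key for each argument. apply_moves: Moves the arm, as the interface text tells. Its arguments: {"type":"object","properties":{"commands":{"type":"array","items":{"type":"number"}},"fingers":{"type":"number"},"squeeze":{"type":"number"}},"required":["commands"]}

```bash
mkdir -p pics
cat > h.py <<'E'
import numpy as np, cv2
from workcell import *
def cap(n,f):
    p=camera_params(n); im=np.array(capture(n)); cv2.imwrite('pics/'+f,im[:,:,::-1]); return im,p
def w(p,a): return np.array(p['R']).T@(np.array(a)-np.array(p['t']))
def K(p):
    f=240/np.tan(np.radians(p['fov_y'])/2); return np.array([[f,0,p['cx']],[0,f,p['cy']],[0,0,1.]])
def proj(p,X):
    c=np.array(p['R'])@np.array(X)+np.array(p['t']); s=c[:2]/c[2]; s=s*(1+p['k1']*(s@s)); k=K(p); return s*k[0,0]+k[:2,2]
def unproj(p,uv,z):
    s=cv2.undistortPoints(np.array([[uv]],float),K(p),np.array([p['k1'],0,0,0.]))[0,0]
    R=np.array(p['R']);d=R.T@np.array([s[0],s[1],1]);o=-R.T@np.array(p['t']); return o+d*(z-o[2])/d[2]
E
python3 - <<'E'
from h import *
np.set_printoptions(precision=4,suppress=True)
s=state();print(s['position'],s['ee_rot'],s['time_s'],s['width'])
for n in ['top','side','wrist']:
    im,p=cap(n,n+'0.png');print(n,p)
    for t in ['knob','guard_tab','stem_tip','stem_lug','griddle']:
        for d in mark_of(t,n)[:4]: print(n,t,round(d['conf'],2),w(p,d['at']))
E
```

```text
[0.2337 0.6327 0.2256] [[ 0.938  -0.3466 -0.0004]
 [-0.3466 -0.938  -0.0016]
 [ 0.0001  0.0016 -1.    ]] 0.0 0.08764066549870354
top {'fov_y': 53.45647833472571, 'cx': 317.78758446120435, 'cy': 242.51910638695307, 'k1': -0.1052655594332925, 'R': array([[-0.0017, -1.    , -0.0061],
       [-0.9817,  0.0029, -0.1902],
       [ 0.1902,  0.0057, -0.9817]]), 't': array([-0.0022,  0.534 ,  1.2261])}
top knob 0.84 [0.3848 0.396  0.0001]
top knob 0.65 [ 0.4597  0.2994 -0.0029]
top knob 0.56 [0.4853 0.2046 0.0035]
top guard_tab 0.94 [ 0.566  -0.1678  0.1412]
top guard_tab 0.69 [0.4619 0.3028 0.0136]
top stem_tip 0.34 [0.5112 0.4437 0.0007]
top stem_lug 0.34 [ 0.7137 -0.1938  0.0878]
top griddle 0.66 [ 0.5702 -0.0785 -0.0027]
side {'fov_y': 50.03502970917385, 'cx': 324.09818375674865, 'cy': 232.52964757859155, 'k1': -0.007484536222645195, 'R': array([[-0.9999, -0.0063, -0.0142],
       [ 0.0066,  0.6523, -0.7579],
       [ 0.014 , -0.7579, -0.6522]]), 't': array([0.5158, 0.0982, 1.2632])}
side knob 0.97 [0.4598 0.3006 0.0027]
side knob 0.93 [ 0.3814  0.3919 -0.0016]
side knob 0.78 [0.4824 0.2032 0.0001]
side guard_tab 0.74 [ 0.5739 -0.1672  0.1373]
side stem_lug 0.21 [ 0.5157  0.4394 -0.0025]
side griddle 0.58 [ 0.5678 -0.0823  0.0038]
wrist {'fov_y': 68.92006837996063, 'cx': 316.9453156760969, 'cy': 230.8531696410863, 'k1': 0.019979273219118937, 'R': array([[-0.346 , -0.9382, -0.0007],
       [-0.9096,  0.3353,  0.2454],
       [-0.23  ,  0.0855, -0.9694]]), 't': array([ 0.6746, -0.0307,  0.3883])}
```

View pics/top0.png

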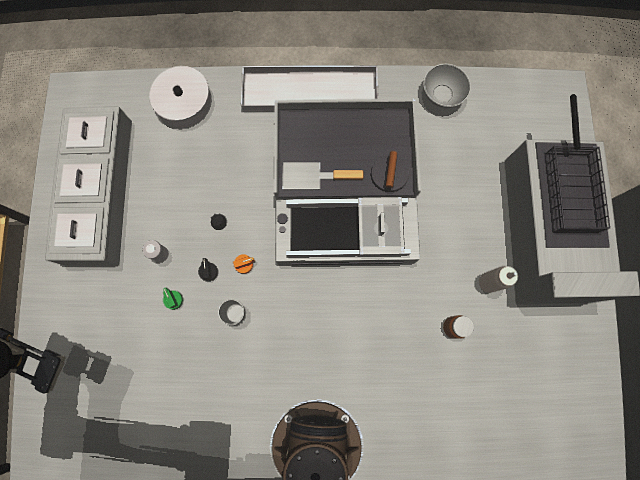

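View pics/side0.png

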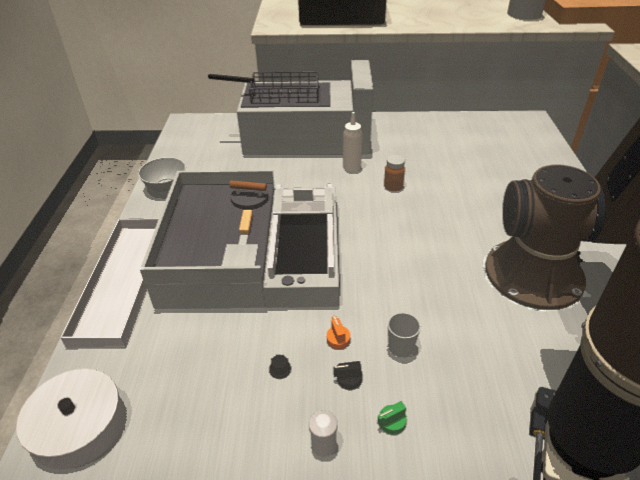

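The top view shows the black bar knob near (207,269). The orange one (243,263) and the green one (172,299) are look-alikes, and the spare is at (219,221). The guard tab is near (382,224). I'll zoom in to get the yaw angles.

Run:
```python
import cv2,numpy as np
a=cv2.imread('pics/top0.png')
cv2.imwrite('pics/g0.png',cv2.resize(a[185:275,265:425],None,fx=5,fy=5,interpolation=cv2.INTER_CUBIC))
b=cv2.imread('pics/side0.png')
cv2.imwrite('pics/k0.png',np.hstack([cv2.resize(a[245:285,185:235],(400,320),interpolation=cv2.INTER_CUBIC),cv2.resize(b[350:400,320:370],(320,320),interpolation=cv2.INTER_CUBIC)]))
```

```text
(no output)
```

View pics/g0.png

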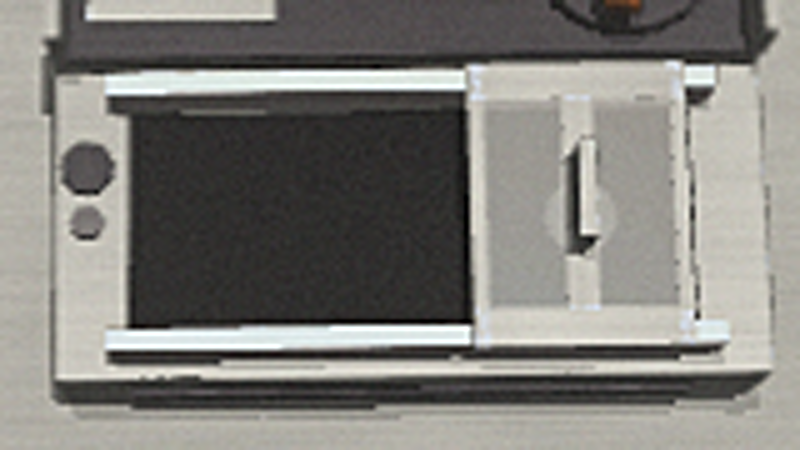

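View pics/k0.png

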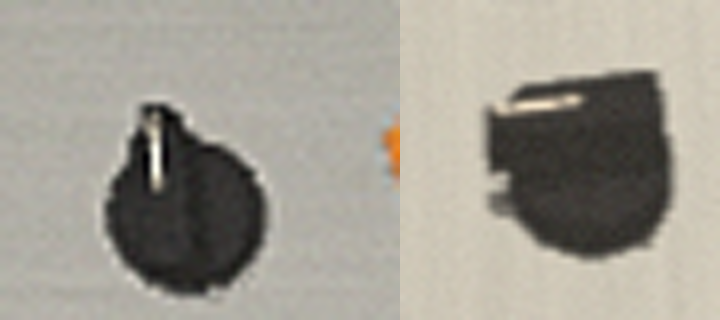

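Run:
```python
from h import *
np.set_printoptions(precision=4,suppress=True)
p=camera_params('top');q=camera_params('side')
g=lambda x,y,z:unproj(p,(265+(x+.5)/5-.5,185+(y+.5)/5-.5),z)
P=[g(105,331,.102),g(728,321,.102),g(105,75,.102),g(716,66,.102)]
print(P)
for a,b in [(0,1),(2,3)]:
    d=P[a]-P[b];print(np.degrees(np.arctan2(-d[0],d[1])))
P=[g(55,380,.07),g(772,370,.07)];d=P[0]-P[1];print(P,np.degrees(np.arctan2(-d[0],d[1])))
print('tab ends',g(587,138,.14),g(587,234,.14))
k=lambda x,y,z:unproj(p,(185+(x+.5)/8-.5,245+(y+.5)/8-.5),z)
a,b=k(151,115,.047),k(157,188,.047);print(a,b,np.degrees(np.arctan2(*(a-b)[1::-1])))
k=lambda x,y,z:unproj(q,(320+(x-400+.5)/6.4-.5,350+(y+.5)/6.4-.5),z)
a,b=k(498,110,.047),k(580,98,.047);print(a,b,np.degrees(np.arctan2(*(a-b)[1::-1])))
```

```text
[array([0.5027, 0.0789, 0.102 ]), array([ 0.507 , -0.2414,  0.102 ]), array([0.639 , 0.0805, 0.102 ]), array([ 0.6432, -0.2405,  0.102 ])]
0.7605045933419005
0.7463913576070831
[array([0.4823, 0.1073, 0.07  ]), array([ 0.4864, -0.2699,  0.07  ])] 0.6270924422469131
tab ends [ 0.5943 -0.1662  0.14  ] [ 0.5447 -0.1648  0.14  ]
[0.4907 0.3045 0.047 ] [0.4659 0.3014 0.047 ] 7.085868934990663
[0.4921 0.3033 0.047 ] [0.4668 0.2991 0.047 ] 9.559441664543094
```

Request:
apply_moves:
  commands: [0,0,0,-0.122,0,0,0,-0.122,0,0,0,-0.122,14,33,0,0,14,33,0,0,14,33,0,0,14,33,0,0,14,33,0,0]
  fingers: -0.3
  squeeze: 25

```text
time_s: 1.57
position: [0.3063, 0.4675, 0.2266]
ee_rot: [[1.0, 0.013, 0.0], [0.013, -1.0, 0.0], [0.0, -0.0, -1.0]]
wrist_force: [0.7, -0.3, 0.8]
width: 0.0572
```

```bash
cat >> h.py <<'E'
np.set_printoptions(precision=4,suppress=True)
def go(X,yaw):
    s=state();R=np.array(s['ee_rot']);d=R.T@(np.array(X)-s['position'])*1000
    y=np.arctan2(R[1,0],R[0,0]);ds=(np.radians(yaw)-y);ds=(ds+np.pi/2)%np.pi-np.pi/2
    print('t',s['time_s'],'pos',s['position'],'yaw',np.degrees(y),'d tool mm',d,'spin',-ds,'F',s['wrist_force'],'w',s['width'],'q6',s['qpos'][5])
E
python3 -c "
from h import *
go([.570,-.1665,.2],.75)"
```

```text
t 1.5667 pos [0.3063 0.4675 0.2266] yaw 0.7209639245476024 d tool mm [255.7382 637.2285  26.5346] spin -0.0005067751185019453 F [ 0.718  -0.2945  0.7797] w 0.05719991609187906 q6 13.874993849318166
```

Request:
apply_moves:
  commands: [14,39,0,0,14,39,0,0,14,39,0,0,14,39,0,0,14,39,0,0,14,39,0,0,14,39,0,0,14,39,0,0]

```text
time_s: 2.23
position: [0.4219, 0.1566, 0.2271]
ee_rot: [[1.0, 0.013, 0.001], [0.013, -1.0, 0.001], [0.001, -0.001, -1.0]]
wrist_force: [0.9, 0.3, 0.0]
width: 0.0568
```

Request:
apply_moves:
  commands: [18,36,0,0,18,36,0,0,18,36,0,0,18,36,0,0,18,36,0,0,18,36,0,0,18,36,0,0,17,36,0,0]

```text
time_s: 2.9
position: [0.5689, -0.13, 0.2268]
ee_rot: [[1.0, 0.012, 0.001], [0.012, -1.0, -0.0], [0.001, 0.0, -1.0]]
wrist_force: [1.0, 0.6, 0.2]
width: 0.057
```

Run:
```python
from h import *
go([.570,-.1665,.2],.75)
im,p=cap('wrist','w1.png')
for d in mark_of('guard_tab','wrist')[:2]: print(d['conf'],w(p,d['at']))
```

```text
t 2.9 pos [ 0.5689 -0.13    0.2268] yaw 0.693696828915655 d tool mm [ 0.6468 36.5414 26.7582] spin -0.000982675714735537 F [1.0086 0.6033 0.1626] w 0.056968015177808966 q6 84.36879659894218
```

View pics/w1.png

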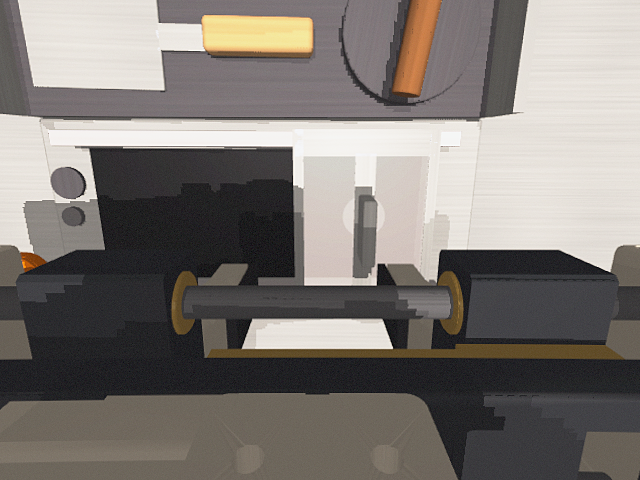

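Request:
apply_moves:
  commands: [1,37,0,0,0,0,36,0,0,0,36,0,0,0,36,0,0,0,0,0]

```text
time_s: 3.42
position: [0.5648, -0.1643, 0.1118]
ee_rot: [[1.0, 0.01, -0.011], [0.01, -1.0, 0.002], [-0.011, -0.002, -1.0]]
wrist_force: [-1.7, 0.4, -1.6]
width: 0.057
```

Request:
apply_moves:
  commands: [0,0,0,0,0,0,0,0,0,0,0,0,0,0,0,0,0,0,0,0]
  fingers: 1

```text
time_s: 3.83
position: [0.5706, -0.1646, 0.1205]
ee_rot: [[1.0, 0.013, 0.003], [0.013, -1.0, 0.0], [0.003, 0.0, -1.0]]
wrist_force: [-0.3, 0.9, -1.0]
width: 0.0292
```

Request:
apply_moves:
  commands: [0,0,0,0,0,0,0,0,0,0,0,0,0,0,0,0,0,0,0,0]

```text
time_s: 4.25
position: [0.5699, -0.165, 0.1191]
ee_rot: [[1.0, 0.012, 0.001], [0.012, -1.0, -0.0], [0.001, 0.0, -1.0]]
wrist_force: [-1.0, -0.9, 5.0]
width: 0.0097
```

Request:
apply_moves:
  commands: [0,-10,0,0,0,-20,0,0,0,-25,0,0,0,-25,0,0,0,-25,0,0,0,-20,0,0,0,-10,0,0,0,-5,0,0]

```text
time_s: 4.92
position: [0.5683, -0.0234, 0.1191]
ee_rot: [[1.0, 0.014, 0.001], [0.014, -1.0, -0.0], [0.001, 0.0, -1.0]]
wrist_force: [-1.3, -1.5, 5.2]
width: 0.0099
```

Request:
apply_moves:
  commands: [0,-3,0,0,0,-3,0,0,0,0,0,0,0,0,0,0]

```text
time_s: 5.25
position: [0.5682, -0.022, 0.1191]
ee_rot: [[1.0, 0.012, -0.0], [0.012, -1.0, -0.004], [-0.0, 0.004, -1.0]]
wrist_force: [3.6, -17.2, 2.9]
width: 0.0102
```

Run:
```python
from h import *
go([.570,-.02,.2],.75)
im,p=cap('top','t2.png')
cv2.imwrite('pics/t2c.png',cv2.resize(im[185:275,265:425,::-1],None,fx=5,fy=5,interpolation=cv2.INTER_CUBIC))
```

```text
t 5.25 pos [ 0.5682 -0.022   0.1191] yaw 0.7113845051233397 d tool mm [  1.8115  -1.6544 -80.8816] spin -0.0006739675278846224 F [  3.6159 -17.2036   2.9405] w 0.010165363456154031 q6 72.86957918809767
```

View pics/t2c.png

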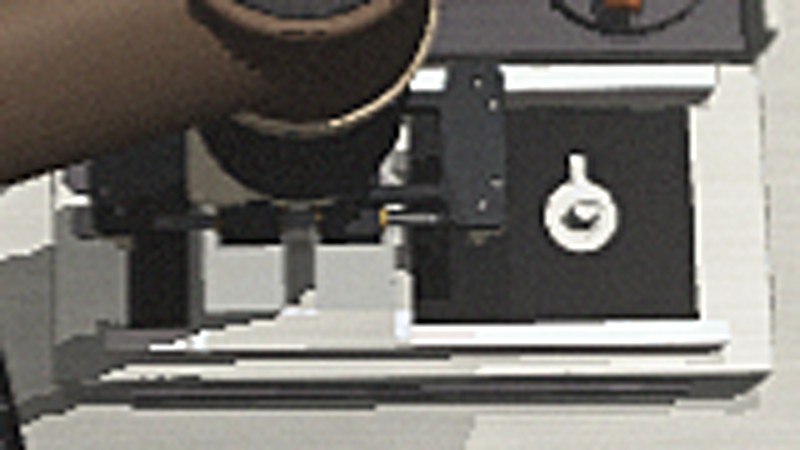

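Request:
apply_moves:
  commands: [0,3,0,0,0,2,0,0,0,0,0,0,0,0,0,0,0,0,-10,0,0,0,-20,0,0,0,-35,0,0,0,-35,0]
  fingers: -0.3

```text
time_s: 5.97
position: [0.5672, -0.0236, 0.2196]
ee_rot: [[1.0, 0.013, -0.002], [0.013, -1.0, -0.001], [-0.002, 0.001, -1.0]]
wrist_force: [1.6, 0.4, -0.2]
width: 0.0551
```

Request:
apply_moves:
  commands: [-8,0,-20,0,-16,12,0,0,-16,24,0,0,-16,30,0,0,-16,30,0,0,-8,20,0,0,0,0,0,0,0,0,0,0]

```text
time_s: 6.63
position: [0.4891, -0.1414, 0.2395]
ee_rot: [[1.0, 0.011, 0.001], [0.011, -1.0, 0.0], [0.001, -0.0, -1.0]]
wrist_force: [0.5, 0.2, 0.4]
width: 0.0568
```

Run:
```python
from h import *
go([.570,-.02,.2],.75)
im,p=cap('wrist','w3.png')
for t in ['stem_tip','stem_lug','guard_tab']:
  for d in mark_of(t,'wrist')[:2]: print(t,d['conf'],w(p,d['at']))
im,p=cap('top','t3.png')
for t in ['stem_tip','stem_lug','guard_tab']:
  for d in mark_of(t,'top')[:2]: print(t,d['conf'],w(p,d['at']))
cv2.imwrite('pics/t3c.png',cv2.resize(im[205:255,360:420,::-1],None,fx=12,fy=12,interpolation=cv2.INTER_CUBIC))
```

```text
t 6.6333 pos [ 0.4891 -0.1414  0.2395] yaw 0.610352943615662 d tool mm [  82.1686 -120.5357   39.6378] spin -0.0024373009246247967 F [0.543  0.1783 0.3532] w 0.05678435935469127 q6 84.60581793360043
stem_tip 0.49 [ 0.5685 -0.1738  0.1007]
stem_lug 0.79 [ 0.6023 -0.1705  0.0728]
guard_tab 0.72 [ 0.5652 -0.024   0.1413]
guard_tab 0.74 [0.4619 0.2978 0.    ]
```

View pics/w3.png

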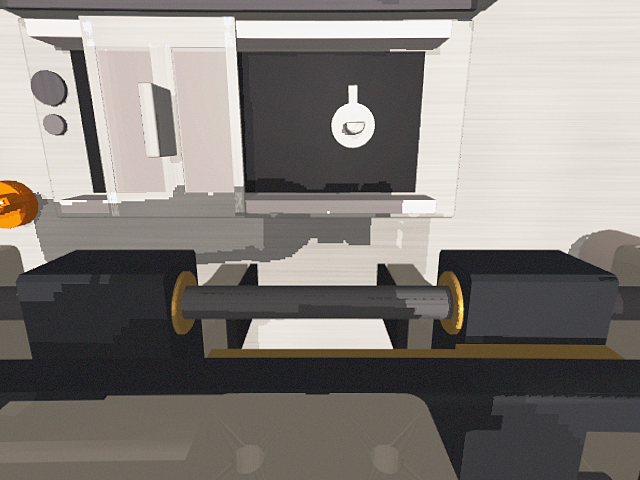

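View pics/t3c.png

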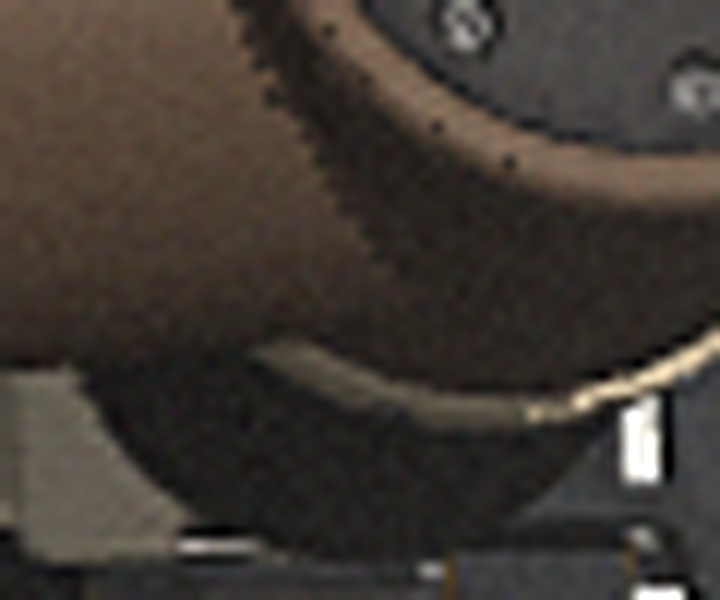

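The wrist view shows the collar at (353,125), with its lug pointing up to (352,86) and the stem top at (353,128). I'll measure these precisely in both pictures.

```bash
cat > cz.py <<'E'
from h import *
import sys
E
python3 - <<'E'
from h import *
p=camera_params('wrist')
a=cv2.imread('pics/w3.png')
g=cv2.cvtColor(a[75:165,310:400],cv2.COLOR_BGR2GRAY)
cv2.imwrite('pics/w3c.png',cv2.resize(a[75:165,310:400],(720,720),interpolation=cv2.INTER_NEAREST))
m=(g>130).astype(np.uint8)
# outer contour of collar+lug
c=max(cv2.findContours(m,cv2.RETR_EXTERNAL,cv2.CHAIN_APPROX_NONE)[0],key=cv2.contourArea)[:,0,:]+[310,75]
W=np.array([unproj(p,q,.0735)[:2] for q in c])
def fit(W):
    from scipy.optimize import least_squares
    W2=W
    for i in range(6):
        r=least_squares(lambda v:np.hypot(*(W2-v[:2]).T)-v[2],[*W.mean(0),.018],loss='soft_l1',f_scale=.0005).x
        W2=W[abs(np.hypot(*(W-r[:2]).T)-r[2])<.0015]
    far=W[np.hypot(*(W-r[:2]).T)>r[2]+.003]
    f=far-r[:2];ang=np.degrees(np.arctan2(f[:,1].mean(),f[:,0].mean()))
    print('centre',r,'lugang',ang,'maxr',np.hypot(*f.T).max(),len(W2),len(far))
fit(W)
b=cv2.imread('pics/t2.png');p=camera_params('top')
x0,y0=265+535//5,185+145//5
g=cv2.cvtColor(b[y0:y0+24,x0:x0+20],cv2.COLOR_BGR2GRAY)
g=cv2.resize(g,None,fx=4,fy=4,interpolation=cv2.INTER_CUBIC)
c=max(cv2.findContours((g>130).astype(np.uint8),cv2.RETR_EXTERNAL,cv2.CHAIN_APPROX_NONE)[0],key=cv2.contourArea)[:,0,:]
fit(np.array([unproj(p,(x0+(q[0]+.5)/4-.5,y0+(q[1]+.5)/4-.5),.0735)[:2] for q in c]))
E
```

```text
centre [ 0.5696 -0.1709  0.0189] lugang 2.7092462171736664 maxr 0.033091898540931676 121 35
centre [ 0.5692 -0.1706  0.019 ] lugang 2.4452362983781613 maxr 0.03325246646160146 148 41
```

View pics/w3c.png

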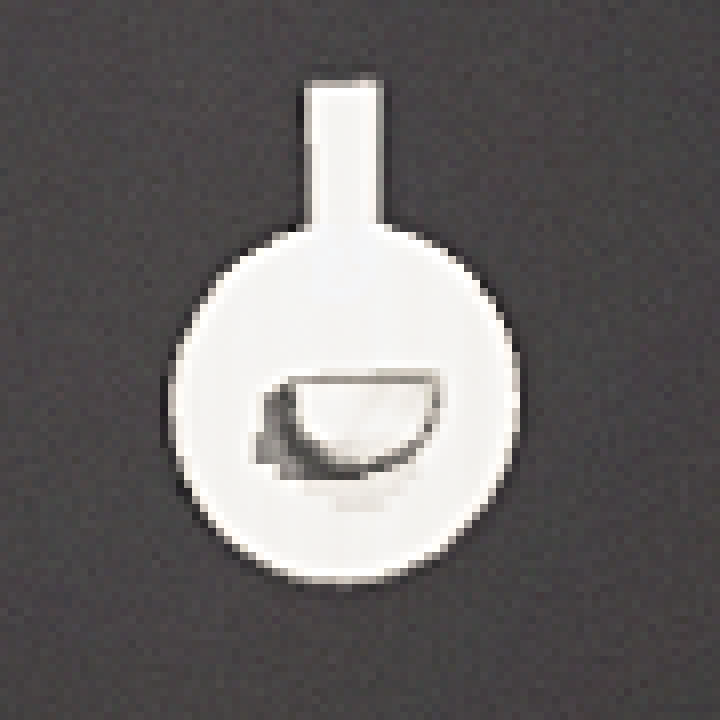

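Run:
```python
from h import *
p=camera_params('wrist')
for q in [(297,376),(440,376),(368,376),(366,462)]: print(unproj(p,(310+(q[0]+.5)/8-.5,75+(q[1]+.5)/8-.5),.097))
go([.385,.285,.24],8)
```

```text
[ 0.5712 -0.1636  0.097 ]
[ 0.5714 -0.1782  0.097 ]
[ 0.5713 -0.1709  0.097 ]
[ 0.5629 -0.171   0.097 ]
t 7.0333 pos [ 0.4896 -0.1402  0.2384] yaw 0.7539478767518929 d tool mm [ -98.9642 -426.5554   -1.526 ] spin -0.12646746732180536 F [ 0.1732 -0.5872  0.1109] w 0.057040643516789016 q6 84.61315534988172
```

Request:
apply_moves:
  commands: [-6,-20,0,0,-8,-35,0,0,-9,-38,0,0,-9,-38,0,0,-9,-38,0,0,-9,-38,0,0,-9,-38,0,0,-9,-38,0,0]

```text
time_s: 7.7
position: [0.417, 0.1433, 0.2389]
ee_rot: [[1.0, 0.013, 0.001], [0.013, -1.0, 0.0], [0.001, -0.0, -1.0]]
wrist_force: [1.5, 0.3, -0.7]
width: 0.0567
```

Request:
apply_moves:
  commands: [-9,-38,0,0,-9,-38,0,0,-8,-38,0,0,-5,-30,0,0,0,0,0,-0.122,0,0,0,0,0,0,0,0]
  fingers: -0.5

```text
time_s: 8.28
position: [0.3847, 0.2851, 0.2383]
ee_rot: [[0.991, 0.132, -0.001], [0.132, -0.991, -0.001], [-0.001, 0.001, -1.0]]
wrist_force: [-0.1, -0.1, 0.2]
width: 0.0657
```

Run:
```python
from h import *
go([.46,.30,.24],8)
im,p=cap('wrist','w4.png')
for d in mark_of('knob','wrist')[:3]: print(d['conf'],w(p,d['at']))
```

```text
t 8.2833 pos [0.3847 0.2851 0.2383] yaw 7.600341292152812 d tool mm [76.5534 -4.7689 -1.7846] spin -0.006975360336199499 F [-0.1451 -0.0982  0.2202] w 0.0657215762792072 q6 37.45255901201291
0.95 [0.4613 0.2971 0.0015]
0.8 [ 0.3856  0.3964 -0.0065]
0.73 [ 0.4847  0.203  -0.0017]
```

View pics/w4.png

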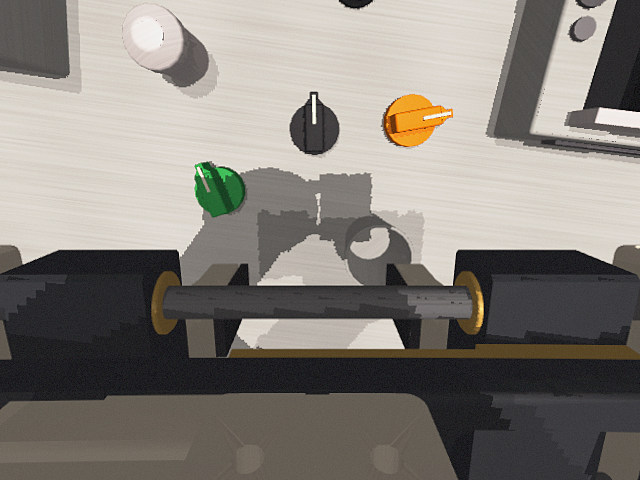

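The wrist view shows the black bar knob at (314,128), with its nose and white line pointing up to (314,94). The orange knob is at (412,122), the green one at (219,189) and the cup at (377,250).

Run:
```python
from h import *
p=camera_params('wrist')
a=cv2.imread('pics/w4.png')
cv2.imwrite('pics/w4c.png',cv2.resize(a[85:160,280:355],(750,750),interpolation=cv2.INTER_CUBIC))
g=a[85:160,280:355].max(2)
g=cv2.resize(g,None,fx=4,fy=4,interpolation=cv2.INTER_CUBIC)
m=(g<75).astype(np.uint8)
c=max(cv2.findContours(m,cv2.RETR_EXTERNAL,cv2.CHAIN_APPROX_NONE)[0],key=cv2.contourArea)[:,0,:]
P=np.array([(280+(q[0]+.5)/4-.5,85+(q[1]+.5)/4-.5) for q in c])
W=np.array([unproj(p,q,.019)[:2] for q in P])
from scipy.optimize import least_squares
r=least_squares(lambda v:np.hypot(*(W-v[:2]).T)-.026,[.461,.297],loss='soft_l1',f_scale=.0004).x
print('skirt centre',r, np.percentile(np.hypot(*(W-r).T),[5,25,50,75,95]))
w_=(a[85:160,280:355].min(2)>150).astype(np.uint8)
n,l,st,ce=cv2.connectedComponentsWithStats(w_)
k=l[:,:]
for i in range(1,n):
    if st[i,4]>15 and st[i,4]<400:
        ys,xs=np.nonzero(l==i);Q=np.array([unproj(p,(280+x,85+y),.047)[:2] for x,y in zip(xs,ys)])
        u,s,vt=np.linalg.svd(Q-Q.mean(0));print(st[i],Q.mean(0),np.degrees(np.arctan2(vt[0,1],vt[0,0]))%180,Q[Q[:,0].argmax()],Q[Q[:,0].argmin()])
```

```text
skirt centre [0.4635 0.2977] [0.0241 0.0246 0.0255 0.0263 0.0341]
[ 32  10   4  29 115] [0.4794 0.2999] 7.539837110278796 [0.4917 0.3001] [0.4667 0.2988]
```

View pics/w4c.png

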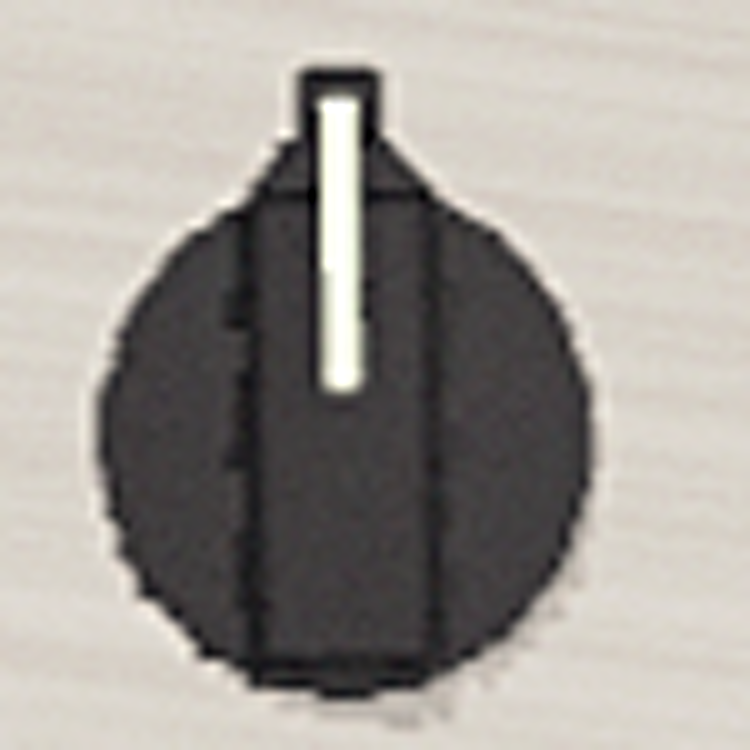

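Run:
```python
from h import *
p=camera_params('wrist')
f=lambda x,y,z:unproj(p,(280+(x+.5)/10-.5,85+(y+.5)/10-.5),z)[:2]
d=np.array([np.cos(np.radians(7.6)),np.sin(np.radians(7.6))])
A,B=f(340,68,.047),f(346,655,.047)
print(A,B,np.hypot(*(A-B)),A-.033*d,B+.022*d)
L,R=f(98,425,.019),f(593,425,.019);print(L,R,(L+R)/2,np.hypot(*(L-R)), f(345,695,.0)+.026*d)
go([.4615,.2975,.021],7.6)
```

```text
[0.4947 0.3019] [0.442  0.2945] 0.05324787564828694 [0.462  0.2975] [0.4638 0.2974]
[0.4609 0.323 ] [0.4676 0.2723] [0.4643 0.2976] 0.0511640695598473 [0.4625 0.2977]
t 8.3833 pos [0.3851 0.2844 0.2385] yaw 7.493280508607025 d tool mm [ 77.4805  -3.1251 217.5   ] spin -0.0018626065008611192 F [ 1.0389 -0.1953  0.3448] w 0.0658277719225172 q6 37.434734294903265
```

Request:
apply_moves:
  commands: [25,-1,0,0,30,-1,20,0,24,-1,40,0,0,0,40,0,0,0,40,0,0,0,30,0,0,0,15,0,0,0,0,0]

```text
time_s: 9.05
position: [0.4591, 0.2949, 0.0542]
ee_rot: [[0.992, 0.129, -0.005], [0.129, -0.992, -0.005], [-0.005, 0.005, -1.0]]
wrist_force: [0.1, 0.0, 0.2]
width: 0.0659
```

Run:
```python
from h import *
go([.463,.2976,.0225],7.6)
im,p=cap('side','s5.png')
cv2.imwrite('pics/s5c.png',cv2.resize(im[300:440,270:430,::-1],None,fx=4,fy=4,interpolation=cv2.INTER_CUBIC))
```

```text
t 9.05 pos [0.4591 0.2949 0.0542] yaw 7.43528254248718 d tool mm [ 4.384  -2.2953 31.651 ] spin -0.0028748619691125743 F [0.1126 0.0444 0.1664] w 0.06585687346894827 q6 44.20068137848658
```

View pics/s5c.png

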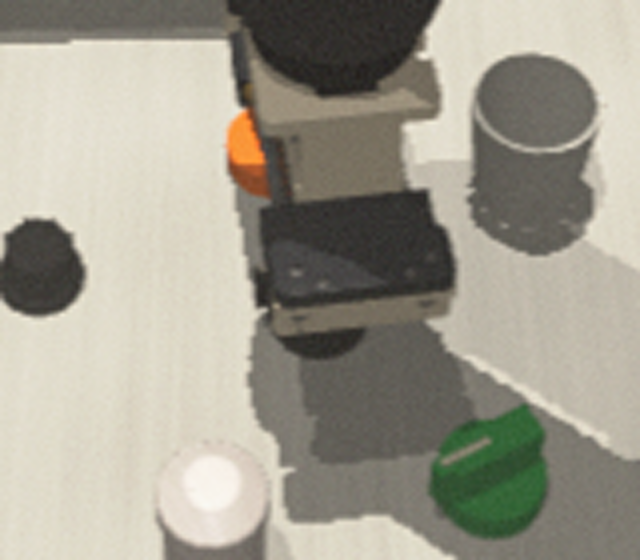

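The side view shows the gripper over the knob, clear of its neighbours.

Request:
apply_moves:
  commands: [0,0,0,0,0,0,0,0,0,0,0,0,0,0,0,0]

```text
time_s: 9.43
position: [0.461, 0.2987, 0.0593]
ee_rot: [[0.991, 0.133, 0.002], [0.133, -0.991, 0.002], [0.002, -0.002, -1.0]]
wrist_force: [0.0, 1.1, -1.1]
width: 0.0656
```

Run:
```python
from h import *
go([.463,.2976,.0225],7.6)
```

```text
t 9.4333 pos [0.461  0.2987 0.0593] yaw 7.671669584019673 d tool mm [ 1.728   1.4109 36.8208] spin 0.0012508702146780681 F [ 0.0489  1.0688 -1.0972] w 0.06556817240433362 q6 44.2924775137459
```

Request:
apply_moves:
  commands: [1,0,10,0,0,0,10,0,0,0,6,0,0,0,3,0,0,0,0,0,0,0,0,0,0,0,0,0,0,0,0,0]

```text
time_s: 10.1
position: [0.4616, 0.2984, 0.0291]
ee_rot: [[0.991, 0.134, 0.0], [0.134, -0.991, 0.0], [0.0, -0.0, -1.0]]
wrist_force: [0.5, -0.1, 0.3]
width: 0.066
```

Run:
```python
from h import *
go([.463,.2976,.0225],7.6)
```

```text
t 10.1 pos [0.4616 0.2984 0.0291] yaw 7.692317260972387 d tool mm [1.2321 0.9675 6.5657] spin 0.0016112401603909365 F [ 0.4856 -0.0618  0.2767] w 0.06598458805893223 q6 44.38463271575377
```

Request:
apply_moves:
  commands: [1,1,3,0,0,0,3,0,0,0,0,0,0,0,0,0,0,0,0,0]

```text
time_s: 10.52
position: [0.4626, 0.2973, 0.0228]
ee_rot: [[0.991, 0.134, -0.0], [0.134, -0.991, -0.0], [-0.0, 0.0, -1.0]]
wrist_force: [0.2, 0.2, -0.4]
width: 0.0659
```

Request:
apply_moves:
  commands: [0,0,0,0,0,0,0,0,0,0,0,0,0,0,0,0,0,0,0,0,0,0,0,0,0,0,0,0,0,0,0,0]
  fingers: 1
  squeeze: 30

```text
time_s: 11.18
position: [0.4626, 0.2974, 0.0229]
ee_rot: [[0.991, 0.134, 0.0], [0.134, -0.991, 0.0], [0.0, -0.0, -1.0]]
wrist_force: [-0.6, 0.2, -0.7]
width: 0.018
```

Request:
apply_moves:
  commands: [0,0,0,0,0,0,0,0,0,0,0,0]

```text
time_s: 11.43
position: [0.4626, 0.2975, 0.0229]
ee_rot: [[0.991, 0.134, 0.0], [0.134, -0.991, 0.0], [0.0, -0.0, -1.0]]
wrist_force: [-0.1, 0.4, 0.7]
width: 0.0176
```

Run:
```python
from h import *
go([.463,.2976,.0225],7.6)
```

```text
t 11.4333 pos [0.4626 0.2975 0.0229] yaw 7.690671745740455 d tool mm [ 0.3705 -0.0993  0.3718] spin 0.001582520501702156 F [-0.069   0.4484  0.662 ] w 0.017614289471230008 q6 44.54472530451213
```

Request:
apply_moves:
  commands: [0,0,-10,0,0,0,-25,0,0,0,-38,0,0,0,-38,0,0,0,-38,0,0,0,-38,0.045,0,0,-20,0.044,0,0,-5,0]

```text
time_s: 12.1
position: [0.464, 0.2984, 0.2406]
ee_rot: [[0.999, 0.043, 0.006], [0.043, -0.999, 0.006], [0.006, -0.005, -1.0]]
wrist_force: [0.1, 0.0, -0.5]
width: 0.0178
```

Run:
```python
from h import *
go([.5695,-.1709,.2],2.6)
```

```text
t 12.1 pos [0.464  0.2984 0.2406] yaw 2.472320979438544 d tool mm [ 84.9122 473.644   38.5868] spin -0.0022284192945190018 F [ 0.11    0.0132 -0.5157] w 0.017790770494445683 q6 39.3017985582119
```

Request:
apply_moves:
  commands: [4,15,0,0,6,30,0,0,6,36,0,0,7,38,0,0,7,38,0,0,7,38,0,0,7,38,0,0,7,38,0,0]

```text
time_s: 12.77
position: [0.5248, 0.0264, 0.234]
ee_rot: [[0.999, 0.046, -0.002], [0.046, -0.999, -0.0], [-0.002, 0.0, -1.0]]
wrist_force: [1.0, -0.0, -0.4]
width: 0.0182
```

Request:
apply_moves:
  commands: [7,38,0,0,7,38,0,0,7,38,0,0,6,36,0,0,5,30,0,0,4,16,0,0,0,6,0,0,0,0,0,0]

```text
time_s: 13.43
position: [0.5697, -0.1729, 0.2333]
ee_rot: [[0.999, 0.043, -0.003], [0.043, -0.999, 0.0], [-0.003, -0.0, -1.0]]
wrist_force: [-0.3, -0.1, -0.8]
width: 0.0178
```

Request:
apply_moves:
  commands: [0,0,15,0,0,0,20,0,0,0,15,0,0,0,10,0,0,0,5,0,0,0,0,0,0,0,0,0]

```text
time_s: 14.02
position: [0.5711, -0.1709, 0.1703]
ee_rot: [[0.999, 0.046, 0.0], [0.046, -0.999, -0.0], [0.0, 0.0, -1.0]]
wrist_force: [0.5, -0.4, -0.5]
width: 0.0178
```

Run:
```python
from h import *
go([.5695,-.1709,.135],2.6)
im,p=cap('side','s6.png')
cv2.imwrite('pics/s6c.png',cv2.resize(im[140:280,240:380,::-1],None,fx=5,fy=5,interpolation=cv2.INTER_CUBIC)[:600])
im,p=cap('wrist','w6.png')
```

```text
t 14.0167 pos [ 0.5711 -0.1709  0.1703] yaw 2.6388759615342536 d tool mm [-1.6489 -0.0665 35.3175] spin 0.0006785135286513366 F [ 0.4586 -0.3778 -0.5415] w 0.01783185902333611 q6 90.51070657254027
```

View pics/s6c.png

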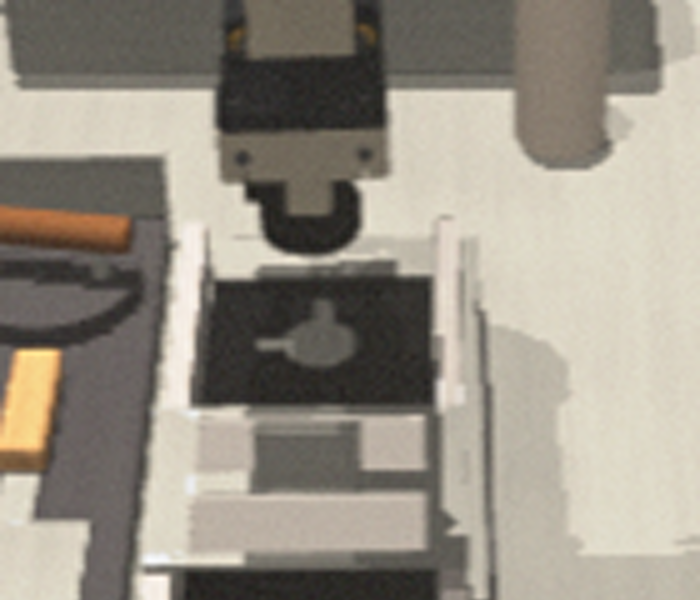

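View pics/w6.png

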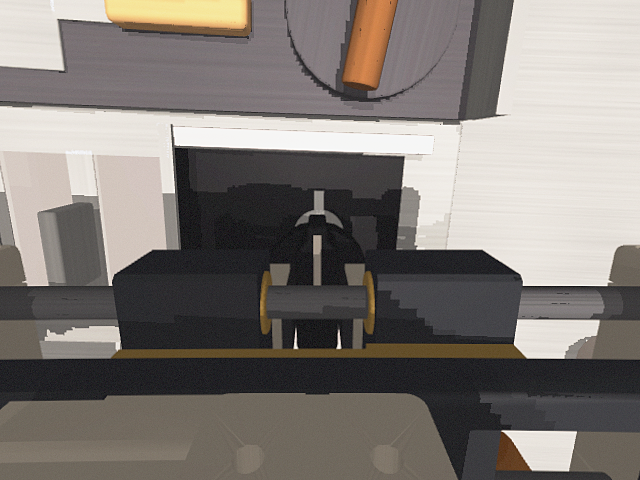

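Run:
```python
from h import *
p=camera_params('side');o=np.array([.5711,-.1709,.1703])
a=np.linspace(0,2*np.pi,73)
for dx in [-.003,0,.003]:
  U=np.array([proj(p,o+[dx+.026*np.cos(t),.026*np.sin(t),z]) for t in a for z in(-.0229,-.0039)])
  U=((U-[240,140])+.5)*5-.5;print(dx,'x',U[:,0].min(),U[:,0].max(),'ymax',U[:,1].max())
for x in [.5675,.5695,.5715]: print(x,((proj(p,[x,-.1709,.097])-[240,140])+.5)*5-.5)
# noses in wrist
q=camera_params('wrist');b=np.radians(2.64)
print([proj(q,o+[.033*np.cos(b),.033*np.sin(b),.0241]),proj(q,o+[.033*np.cos(b),.033*np.sin(b),-.0039])])
cv2.imwrite('pics/w6c.png',cv2.resize(cv2.imread('pics/w6.png')[180:280,260:380],None,fx=6,fy=6,interpolation=cv2.INTER_CUBIC))
```

```text
-0.003 x 264.3134954940488 368.79447255120095 ymax 255.90341518737273
0 x 258.34462039327303 362.88292195387453 ymax 255.95028400813175
0.003 x 252.37617350548885 356.97176634775855 ymax 255.99716662655663
0.5675 [322.6736 304.9279]
0.5695 [318.8313 304.9568]
0.5715 [314.9893 304.9857]
[array([315.6615, 226.8609]), array([315.8936, 213.095 ])]
```

View pics/w6c.png

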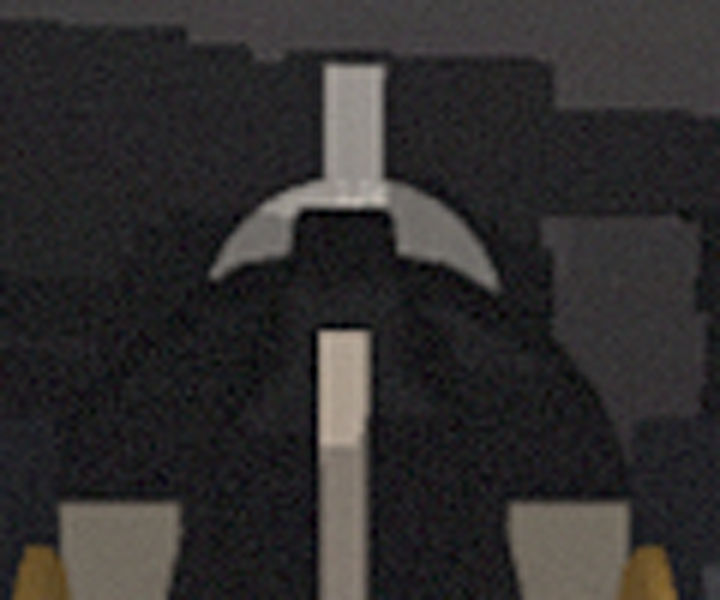

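Run:
```python
from h import *
q=camera_params('wrist')
f=lambda x,y,z:unproj(q,(260+(x+.5)/6-.5,180+(y+.5)/6-.5),z)
print('lug end',f(354,64,.0735),'nose bottom end',f(345,209,.1664),'line end top',f(345,328,.1944))
s=state();print(s['position'],s['wrist_force'])
```

```text
lug end [ 0.6028 -0.1711  0.0735] nose bottom end [ 0.6035 -0.17    0.1664] line end top [ 0.6011 -0.1701  0.1944]
[ 0.5715 -0.1711  0.1709] [ 0.316  -0.1046 -0.148 ]
```

Request:
apply_moves:
  commands: [-1.2,0.5,8,0,0,0,14,0,0,0,14,0,0,0,6,0,0,0,3,0,0,0,0,0,0,0,0,0,0,0,0,0]

```text
time_s: 14.78
position: [0.5702, -0.1719, 0.1256]
ee_rot: [[0.999, 0.045, 0.001], [0.045, -0.999, -0.0], [0.001, 0.0, -1.0]]
wrist_force: [0.3, 0.0, -0.3]
width: 0.0176
```

Run:
```python
from h import *
go([.5697,-.1713,.1199],2.6)
```

```text
t 14.7833 pos [ 0.5702 -0.1719  0.1256] yaw 2.5960343360184903 d tool mm [-0.5305 -0.5803  5.7214] spin -6.921389350500462e-05 F [ 0.2881  0.0208 -0.258 ] w 0.0176367561501162 q6 90.5655264543015
```

Contact is expected at TCP z ≈ 0.120, so I'll go down gently and watch the force.

Request:
apply_moves:
  commands: [-0.5,-0.6,2,0,0,0,2,0,0,0,2,0,0,0,2,0,0,0,0,0,0,0,0,0]

```text
time_s: 15.28
position: [0.5691, -0.1712, 0.1167]
ee_rot: [[0.999, 0.045, -0.0], [0.045, -0.999, -0.0], [-0.0, -0.0, -1.0]]
wrist_force: [-0.2, -1.4, -0.7]
width: 0.0179
```

Run:
```python
from h import *
go([.5697,-.1713,.105],2.6)
print(state()['ft_torque'])
```

```text
t 15.2833 pos [ 0.5691 -0.1712  0.1167] yaw 2.589499145694413 d tool mm [ 0.6031  0.1212 11.6532] spin -0.0001832744819048049 F [-0.202  -1.3503 -0.7037] w 0.01791783481862112 q6 90.50437224504816
[-0.1045 -0.0043 -0.0014]
```

Request:
apply_moves:
  commands: [0,0,2,0,0,0,2,0,0,0,2,0,0,0,2,0,0,0,2,0,0,0,0,0,0,0,0,0]

```text
time_s: 15.87
position: [0.5691, -0.1712, 0.1066]
ee_rot: [[0.999, 0.045, -0.0], [0.045, -0.999, -0.0], [-0.0, 0.0, -1.0]]
wrist_force: [-0.4, 0.4, -1.8]
width: 0.0176
```

Run:
```python
from h import *
go([.5697,-.1713,.105],2.6)
print(state()['ft_torque'])
```

```text
t 15.8667 pos [ 0.5691 -0.1712  0.1066] yaw 2.5897502688055427 d tool mm [0.6241 0.0808 1.6346] spin -0.00017889155678774138 F [-0.3686  0.4274 -1.7934] w 0.017627088458322223 q6 90.50504467717624
[-0.2445 -0.0373  0.0317]
```

Request:
apply_moves:
  commands: [0,0,0,0,0,0,2,0,0,0,2,0,0,0,2,0,0,0,2,0,0,0,1,0,0,0,0,0,0,0,0,0]
  squeeze: 50

```text
time_s: 16.53
position: [0.5695, -0.1713, 0.0988]
ee_rot: [[0.999, 0.046, 0.001], [0.046, -0.999, -0.0], [0.001, 0.0, -1.0]]
wrist_force: [-2.9, 1.0, 9.1]
width: 0.0176
```

Run:
```python
from h import *
go([.5697,-.1713,.098],2.6)
print(state()['ft_torque'])
```

```text
t 16.5333 pos [ 0.5695 -0.1713  0.0988] yaw 2.6170310734661277 d tool mm [0.1608 0.0262 0.7514] spin 0.00029724830713306893 F [-2.8872  0.974   9.1293] w 0.017602402430824546 q6 90.50483442582672
[0.4813 0.9651 0.0089]
```

Request:
apply_moves:
  commands: [0,0,1,0,0,0,1,0,0,0,0.5,0,0,0,0,0,0,0,0,0,0,0,0,0,0,0,0,0,0,0,0,0]

```text
time_s: 17.2
position: [0.5696, -0.1713, 0.0967]
ee_rot: [[0.999, 0.046, 0.001], [0.046, -0.999, -0.0], [0.001, 0.0, -1.0]]
wrist_force: [-3.0, 1.0, 10.4]
width: 0.0177
```

Run:
```python
from h import *
go([.5697,-.1713,.098],2.6)
im,p=cap('side','s8.png')
a=cv2.resize(im[150:240,240:350,::-1],None,fx=6,fy=6,interpolation=cv2.INTER_CUBIC)
cv2.imwrite('pics/s8c.png',a)
go([.5697,-.1713,.098],2.6)
cap('wrist','w8.png')
im,p=cap('top','t8.png')
```

```text
t 17.2 pos [ 0.5696 -0.1713  0.0967] yaw 2.6203614797187624 d tool mm [ 0.0947  0.0399 -1.294 ] spin 0.0003553748616704766 F [-2.991   1.0394 10.4006] w 0.017661113634282674 q6 90.50339025921525
t 17.25 pos [ 0.5696 -0.1713  0.0967] yaw 2.6220528474222116 d tool mm [ 0.1024  0.0491 -1.3103] spin 0.00038489479695758 F [-3.5759  1.7949 10.6709] w 0.017821672755719144 q6 90.50511018441996
```

View pics/s8c.png

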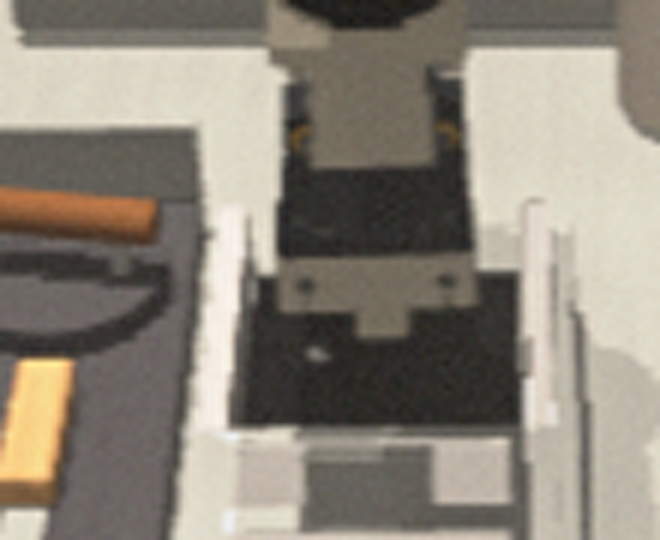

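View pics/w8.png

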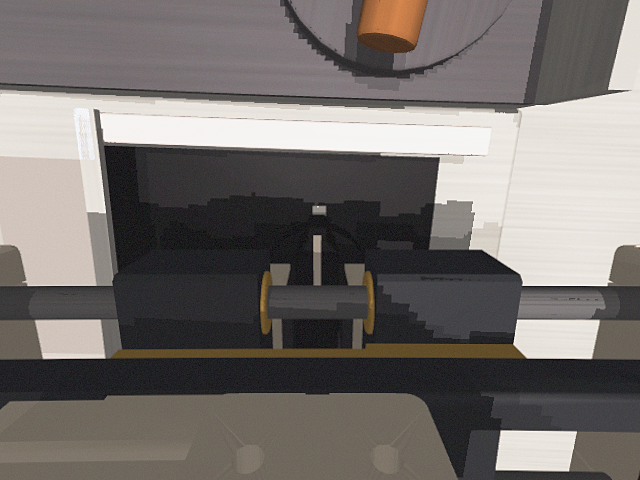

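The white line's end is at (317,235), the same place relative to the fingers as before the press, so the knob hasn't slipped in the grip. I'll push a little more so it sits firmly against the stop.

Request:
apply_moves:
  commands: [0,0,1,0,0,0,1,0,0,0,1,0,0,0,0,0,0,0,0,0,0,0,0,0,0,0,0,0,0,0,0,0]

```text
time_s: 18.02
position: [0.5699, -0.1714, 0.0963]
ee_rot: [[0.999, 0.047, 0.003], [0.047, -0.999, -0.001], [0.003, 0.001, -1.0]]
wrist_force: [-9.5, 5.7, 30.2]
width: 0.0176
```

Run:
```python
from h import *
go([.5697,-.1713,.098],2.6)
cap('wrist','w9.png')
im=np.hstack([cv2.resize(cv2.imread('pics/'+f)[190:280,260:380],None,fx=3,fy=3) for f in('w6.png','w9.png')]);cv2.imwrite('pics/w9c.png',im)
im,p=cap('top','t9.png')
for d in mark_of('guard_tab','top')[:2]: print(d['conf'],w(p,d['at']))
cv2.imwrite('pics/t9c.png',cv2.resize(im[185:275,265:425,::-1],None,fx=4,fy=4))
```

```text
t 18.0167 pos [ 0.5699 -0.1714  0.0963] yaw 2.6714993371136315 d tool mm [-0.1765 -0.1028 -1.7063] spin 0.0012478988456261497 F [-9.4871  5.7419 30.2113] w 0.01761939249383463 q6 90.50356013368372
0.68 [ 0.5668 -0.0219  0.1392]
0.37 [ 0.4296 -0.478   0.0007]
```

View pics/w9c.png

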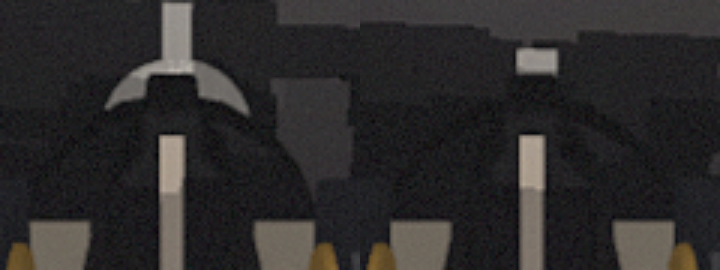

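View pics/t9c.png

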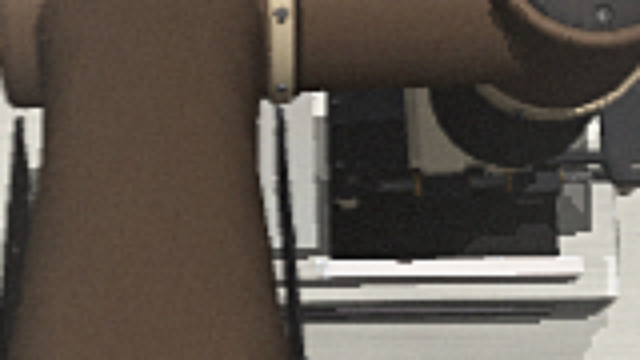

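The push now reaches the stop (30 N) with no slip, and the guard tab is still at y = -0.022. I'll ease off slightly and hand in.

Request:
apply_moves:
  commands: [0,0,-1,0,0,0,-0.5,0,0,0,0,0,0,0,0,0,0,0,0,0,0,0,0,0]

```text
time_s: 18.67
position: [0.5697, -0.1713, 0.0965]
ee_rot: [[0.999, 0.046, 0.002], [0.046, -0.999, -0.001], [0.002, 0.001, -1.0]]
wrist_force: [-6.9, 2.8, 20.6]
width: 0.0182
```

Run:
```python
from h import *
go([.5697,-.1713,.098],2.6)
s=state()
if s['wrist_force'][2]>9 and s['position'][2]<.098: print(sign_off())
```

```text
t 18.6667 pos [ 0.5697 -0.1713  0.0965] yaw 2.6454081818052395 d tool mm [-0.0333 -0.0366 -1.4959] spin 0.0007925222798457199 F [-6.8657  2.7891 20.6112] w 0.018162602410610844 q6 90.50394613557822
the job is handed in; nothing more can be done
None
```

I slid the guard open to its stop and picked up the black bar-grip knob. I turned it to match the stem's flat, about 2.6°, and pushed it home. I then pressed it in and handed the job in at 18.7 s, with the gripper still holding it down.

What the last checks showed:
- **Guard:** in the top view the tab is at y ≈ -0.022, about 145 mm from where it started. The slide ended at the stop with about 17 N of resistance. The tab is also about 149 mm along from the stem, which fits fully open.
- **Knob and stem:** the tool sits at x 0.5697, y -0.1713, against a measured stem axis of x 0.5695, y -0.1709. The height puts the stem fully in with the knob home. On the extra push the force jumped from about 10 N to 30 N, which is the stop, and I eased it back to about 21 N.
- **Grip and valve:** the white line did not move relative to the fingers, so the knob had not slipped. In the last wrist picture the lug was still in line with the nose.

- **Disagreement:** one wrist-camera measurement of the lug differed from the earlier one by about 1.7 mm in y. I corrected by about half, and the knob went on with less than 2 N of side force.
- **Not checked:** I did not measure the bystanders again after the moves; the gripper stayed clear of them in the pictures I took on the way.

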